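# Slide the striking board home in the riveting jig and latch it

### The arm

A 6-joint arm with a two-finger parallel gripper is mounted at the origin on the work surface. World frame = base frame: x ahead of the robot, y to its left, z up, the work surface at z = 0. Lengths are in m, angles in degrees, forces in N, time in s.
With the tool pointing down it reaches from about 0.275 to 0.75 m from the base axis. Payload 10.2 kg.
Tool frame: the origin (TCP) lies at the very end of the fingers, on their centre line; the grasp point (between the pads) lies 19 mm behind it; y points along the fingers, x is the direction in which the jaws open and shut, and the axes are right-handed (so a half turn about y gives the same grasp; the last joint's range is limited). The gripper opens to 85 mm and grips with 20 to 120 N. Pads are 22 mm wide; open, the fingers measure 114 mm over their backs; the gripper's body (76 mm by 85 mm) begins 54 mm behind the grasp point. The pads swing forward as they close: fully open they stand 13 mm farther back than shut.
Start: joints at [-81.727, 17.928, 85.812, -0, 76.261, -12.8], TCP at [0.189, -0.49, 0.231] pointing down, gripper open.
Joint ranges: [-168.41, 168.41], [-55.51, 124.54], [10.69, 146.95], [-70.63, 250.63], [1, 178], [-165.06, 165.06]. Speed limits (degrees/s): [136.94, 136.94, 172.46, 180, 180, 180].

### API

Orientations are given as a 3x3 rotation matrix whose columns are the frame's x, y, z axes.
In Python, from station import ctrl gives the robot as it stands.
- The arm moves only by the shell command python3 -m handwheel 'ROWS' [OPENING]. ROWS is JSON, a list of rows, each a list of 2 entries, a list of its own where there are three numbers: the shift along the world's x, y, z in cm, then the turn about the world's z in degrees. A call has exactly 8 rows; each row shifts and turns the commanded pose from where the row before left it; what a row does not reach is not made up. A row lasts 1/10 s, in which the tool goes at most 50 mm and 8.59 degrees, less where a joint would pass 70% of its speed; a pose out of reach is approached as far as the arm can. A call is refused whole if a number of a shift passes 5 or a number of a turn 8.59, either way. A call with a gripper value outside its range is refused whole. OPENING is the closure, from 0 (fully open) to 1 (shut), set as the call begins (- or left out, the last holds). The fingers move at their own pace and stop on an object; the grip force is fixed at half the most. Time passes only in rows, so rows that do not move let the fingers close, or fill a call up. It gives the time, the measured TCP pose, the force and the opening at its end, in the units of the state.
- ctrl.state(): the state, without advancing time (a new reading comes with each control period).
- ctrl.read_camera(name): name is "side" or "top" or "wrist"; returns the picture (400x640x3 uint8, blue, green, red); there is no depth.
- ctrl.camera_info(name): a dict with "fx", "fy", "cx", "cy" (pixels), "rvec" (rotation vector, rad) and "tvec" (3), from world to camera coordinates, as OpenCV has them; the wrist camera has in their place "tool_from_camera" (4x4, takes a point from camera to tool coordinates, whose origin is the TCP and whose axes are the tool frame's). Camera axes: x right, y down, z forward; pixel columns grow to the right and rows downward; lengths in m; the calibration is good to about 2 mm. A picture is of the moment at which its call begins: read the wrist's pose just before it. camera_info takes no time and is no camera call.
- ctrl.job_done(): hands the job in, once; it reports no verdict.
The state is a dict: "clock": time; "joint_positions": joint angles; "joint_velocities": joint speeds; "joint_torque": joint torques, N m; "ee_pos": TCP position; "ee_rot": TCP orientation; "contact_force": force on the tool from outside, world axes, zero at the start; "ft_torque": the same for the moment, N m; "grip_width": finger opening in m.
Only numpy, scipy, OpenCV 4.12 (cv2) and the standard library are available. Lean on these libraries where they do the work, as an engineer would, in place of code of your own. Each camera call takes 0.05 s, during which the arm holds its last target.

### The job

Using only the outside of the fingertips, gently push the striking board along the jig's rails, towards the red marks, until it drops into its locating notches. Then push the yellow post of the hold-down latch round so that the latch swings fully across the board against its stop, and move clear. Do not lift the board, and leave the tubs, the rivet setter and the hammer where they stand.

Things in the scene. Friction and masses are not known exactly. Their poses are not given: they have to be found in the camera images.
- jig: Fixed riveting jig: plywood base 460 x 236 x 12 mm, two aluminium fences along its x axis (12 mm thick, inner faces at y = +-77 mm, tops 46 mm above the bench). Origin at the centre of its underside, on the bench; x is the way the board must travel, z up. The base strip between y = -28 and +28 mm is bare (12 mm high) along its length; beside it run slide tracks 28 mm high. No end stop.
- seat (a point): Where the board's origin lies when home (jig x +50 mm, y 0, 20 mm above the bench); it may rest 2.5 mm ahead or behind. The tracks have square notches 25 mm long, 8 mm deep; all four feet drop at once, the board stays level. Pushed slowly (30 mm/s) it drops by its weight and then stops dead against the notch walls; pushed fast it can ride over them.
- red_mark (a point): Red mark on the top of the jig's -y fence (jig x +150, y -83 mm, 46 mm above the bench), with its twin on the other fence: level with the board's leading edge when the board is home.
- board: Loose pine board with a maroon pad, panel 200 (its x, along the rails) x 150 x 18 mm, 0.3 to 0.65 kg, 2 mm play to each fence, on four feet 10 mm high. Origin: its centre, level with the feet's undersides; panel from 10 to 28 mm above it. x points as the jig's x; the tail end is the face at x = -100 mm. Origin 28 mm above the bench while it slides, 20 mm when dropped in. Sliding takes 2 to 9 N.
- latch (a joint): Steel latch arm turning about a vertical pivot outside the jig's -y fence: 0 = arm along jig +x, growing anticlockwise from above, pi/2 (1.571) = arm along +y, across the board, at its stop. Starts open (-0.3 to 0.1), stays where left. Arm 16 mm wide, 51 to 61 mm above the bench: passes 3 mm over a seated board, is blocked by one not dropped. Pushing the post takes 1 to 3 N.
- latch_pivot (a point): The latch's pivot axis, at the underside of the arm, 51 mm above the bench (jig x = -20, y = -102 mm).
- latch_post (a point): Middle of the top of the latch's upright yellow post, 14 mm in diameter, standing on the arm 65 mm from the pivot; the post runs from 61 mm to 89 mm above the bench and this point is at its top.
- red_tub: Bystander: closed red tub, 88 mm in diameter, 75 mm high, origin at the centre of its underside.
- rivet_jar: Bystander: brass-coloured jar with a white lid, 78 mm in diameter, 72 mm high, origin at the centre of its underside.
- setter: Bystander: upright steel rivet setter, 28 mm in diameter at the foot, 75 mm high, origin at the centre of its foot. It stands beyond the jig's +x end.
- hammer: Bystander: hammer lying on the bench by the jig's tail end, 260 mm long, origin at its middle.
Things that resemble listed ones, but are neither listed nor needed, are in the scene too. What is shaped like the board but blue or purple is not meant.

How it is judged (in metres and radians):
On the way, in this order (a step that is already met when the one before it is completed fails the run):
1. the board has dropped into its notches, the latch still open (horizontal distance between board and seat below 0.008 m and z of board in the frame of jig below 0.0225 m and angle between board's own z axis and vertical below 0.03 rad and value of joint latch below 0.7 rad), for 0.2 s.
2. the latch has been swung across the board (value of joint latch above 1.4 rad), for 0.2 s.
At the end, for the whole second after the job is handed in: The board rests level and still in its notches (origin within 8 mm of the seat in plan, less than 2.5 mm above it, tilted less than 0.03 rad), and the latch lies across it (joint above 1.4 rad) (horizontal distance between board and seat below 0.008 m and z of board in the frame of jig below 0.0225 m and angle between board's own z axis and vertical below 0.03 rad and linear speed of board below 0.02 m/s and value of joint latch above 1.4 rad); the robot touches nothing.
It fails at once if the board is lifted more than 12 mm off its tracks or tipped over 0.15 rad (z of board in the frame of jig above 0.04 m or angle between board's own z axis and vertical above 0.15 rad).
It fails at once if the board is shoved with more than 45 N (contact force between any of the fingers, the arm and board above 45 N).
It fails at once if a tub, the rivet setter or the hammer is moved more than 20 mm (distance of any of red_tub, rivet_jar, setter, hammer from where it was at the start of the episode above 0.02 m).
It also fails if it takes over 58 s, if anything falls off the work surface, if the arm or the gripper's body presses on something with over 40 N, if the wrist force passes 120 N, or if a joint passes its speed limit or range.

## Working session

There is one attempt and no reset: what is moved stays moved. The work goes in short steps, Python scripts to look and compute and a shell command to move; the robot and the scene stay as the last step left them, time stands still between calls to the robot, and variables do not carry over. Pictures are saved under pics/ and viewed, and the job is handed in when it is done.

```bash
mkdir -p pics; ls; python3 - <<'E'
from station import ctrl
import cv2
for n in ("top","side","wrist"):
    cv2.imwrite(f"pics/{n}0.png",ctrl.read_camera(n))
    i=ctrl.camera_info(n); print(n,{k:(v if not hasattr(v,'tolist') else v.tolist()) for k,v in i.items()})
s=ctrl.state(); print(s["clock"],s["ee_pos"],s["ee_rot"],s["contact_force"],s["grip_width"])
E
```

```text
pics
top {'fx': 490.1142049223638, 'fy': 490.1142049223638, 'cx': 322.7962297942704, 'cy': 208.52218686535437, 'rvec': [2.1192273983073027, -2.1729331045879428, 0.12328754997365655], 'tvec': [-0.03700493569848281, 0.5312393869975635, 1.465059946071199]}
side {'fx': 449.6388356907862, 'fy': 449.6388356907862, 'cx': 320.85598120639224, 'cy': 197.26452508717972, 'rvec': [0.8327833420628542, -2.560763532695546, 1.113426944433691], 'tvec': [0.38565514816160473, 0.3070345290635441, 1.1170034720207063]}
wrist {'fx': 346.4388075220367, 'fy': 346.4388075220367, 'cx': 323.32974378338287, 'cy': 198.1845143659379, 'tool_from_camera': [[0.9999996922973886, -0.000753516352847403, 0.0002182160217940282, -0.0002779623289109745], [-0.0004092547775098402, -0.2637867602803079, 0.9645809336760418, -0.14280440847489953], [-0.0006692650097395503, -0.96458072617792, -0.2637869874926005, 0.06636596898812736], [0.0, 0.0, 0.0, 1.0]]}
0.15 [ 0.18872012 -0.48972218  0.23090711] [[ 3.59544618e-01 -1.54703885e-04  9.33127882e-01]
 [-9.33127448e-01  9.19235924e-04  3.59544603e-01]
 [-9.13387618e-04 -9.99999566e-01  1.86147888e-04]] [ 0.76780543  0.90006813 -0.14327262] 0.08525899591226872
```

View pics/top0.png

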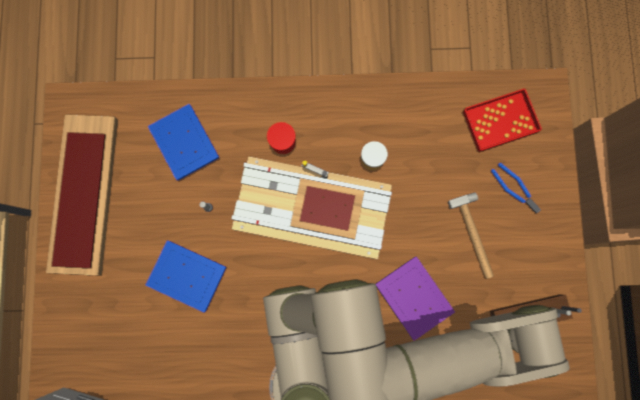

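View pics/side0.png

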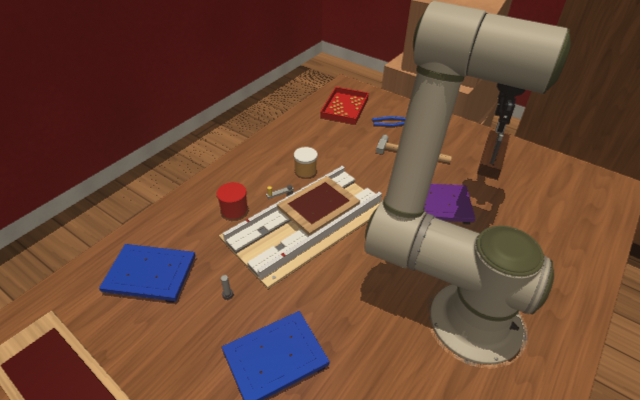

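View pics/wrist0.png

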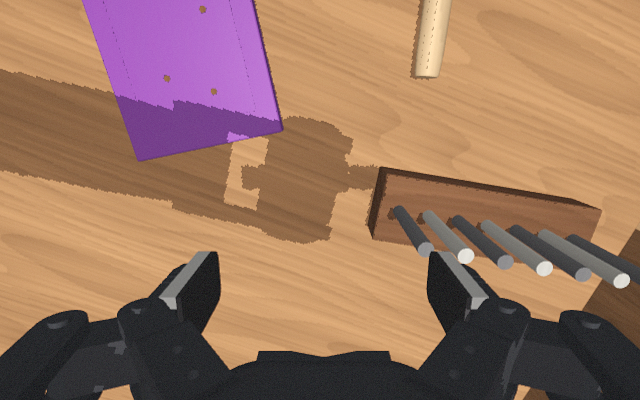

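Top view: the jig is centred near (311,207), with red marks at (268,170) and (257,222), so jig +x points to image left. The latch post is at about (305,163).

Candidates for the board:
- pine with maroon pad in the jig (328,208)
- big maroon tray (82,195)
- blue boards (183,142) and (186,276)
- purple board (414,298)

I choose the one in the jig and check it in a close crop.

```bash
python3 - <<'E'
import cv2
a=cv2.imread("pics/top0.png")[140:270,215:410]
cv2.imwrite("pics/topc.png",cv2.resize(a,None,fx=4,fy=4,interpolation=cv2.INTER_CUBIC))
a=cv2.imread("pics/side0.png")[140:300,205:405]
cv2.imwrite("pics/sidec.png",cv2.resize(a,None,fx=3.7,fy=3.7,interpolation=cv2.INTER_CUBIC))
E
```

```text
(no output)
```

View pics/topc.png

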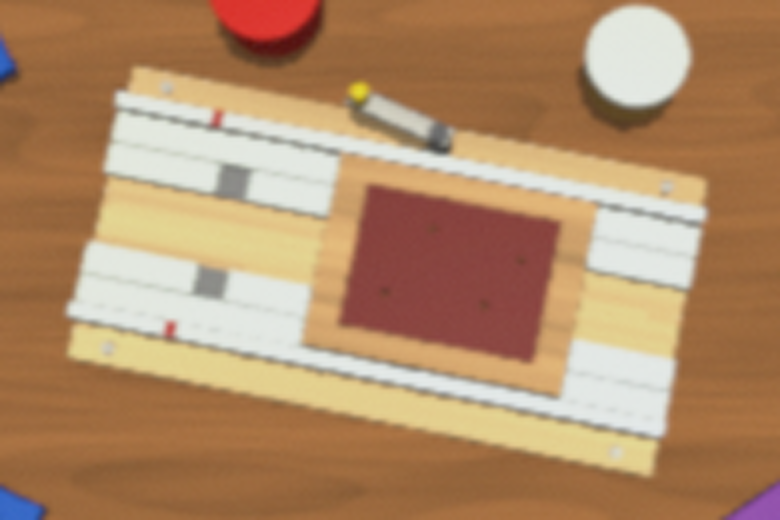

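View pics/sidec.png

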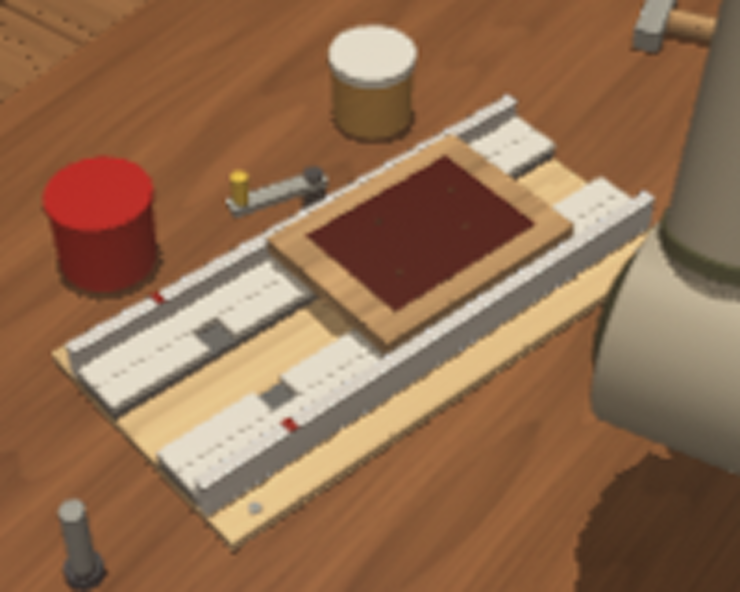

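```bash
cat > h.py <<'E'
import numpy as np, cv2
from scipy.optimize import least_squares
from station import ctrl
def cam(n):
    i=ctrl.camera_info(n);K=np.array([[i['fx'],0,i['cx']],[0,i['fy'],i['cy']],[0,0,1.]])
    return K,np.array(i['rvec'],float),np.array(i['tvec'],float)
def proj(n,P):
    K,r,t=cam(n);return cv2.projectPoints(np.array(P,float),r,t,K,None)[0][:,0]
def ray(n,uv,z):
    K,r,t=cam(n);R=cv2.Rodrigues(r)[0];d=R.T@np.linalg.inv(K)@np.array([uv[0],uv[1],1.]);c=-R.T@t
    return c+d*(z-c[2])/d[2]
def R2(a): return np.array([[np.cos(a),-np.sin(a)],[np.sin(a),np.cos(a)]])
def place(p,L):
    L=np.array(L,float);o=L.copy();o[:,:2]=L[:,:2]@R2(p[2]).T+p[:2];return o
def fit(n,L,uv,p0):
    s=least_squares(lambda p:(proj(n,place(p,L))-uv).ravel(),p0,x_scale=[.01,.01,.01]);return s.x,s.fun.reshape(-1,2)
E
python3 - <<'E'
from h import *
tc=lambda l:np.array(l,float)/4+[215-.375,140-.375]
sc=lambda l:np.array(l,float)/3.7+[205-.36,140-.36]
LB=[[.23,-.118,.012],[.23,.118,.012],[-.23,.118,.012],[-.23,-.118,.012],[.15,-.083,.046],[.15,.083,.046]]
uvB=tc([[134,67],[67,357],[654,476],[708,180],[217,119],[170,330]])
j,r=fit("top",LB,uvB,[.5,0,1.5]);print("jig",j,np.degrees(j[2]),"\n",r.round(1))
LD=[[.1,-.075,.056],[.1,.075,.056],[-.1,.075,.056],[-.1,-.075,.056]]
b,r=fit("top",LD,tc([[342,155],[304,345],[560,395],[597,205]]),[.5,0,1.5]);print("board",b,np.degrees(b[2]),"\n",r.round(1))
print("board in jig",R2(j[2]).T@(b[:2]-j[:2]))
LS=[[.23,-.118,.012],[.23,.118,.012],[.15,-.083,.046],[.15,.083,.046]]
js,r=fit("side",LS,sc([[54,353],[233,547],[158,297],[290,425]]),j);print("jig side",js,np.degrees(js[2]),"\n",r.round(1))
bs,r=fit("side",LD,sc([[270,241],[385,345],[572,229],[456,139]]),b);print("board side",bs,np.degrees(bs[2]),"\n",r.round(1))
pp=ray("top",tc([[359,91]])[0],.089); ps=ray("side",sc([[239,174]])[0],.089)
pv=place(j,[[-.02,-.102,.051]])[0]
print("post",pp,ps,"pivot",pv)
for q in(pp,ps):
    d=R2(j[2]).T@(q[:2]-pv[:2]);print(np.hypot(*d),np.arctan2(d[1],d[0]))
for n,uv,z in(("setter",(206,207),.075),("redtub",(281,133),.075),("jar",(374,151),.072),("hammerhead",(463,201),.02),("hammer end",(489,275),.015)):print(n,ray("top",uv,z).round(3))
E
```

```text
jig [ 0.53980939 -0.01593405  1.3463171 ] 77.13828760012527 
 [[-0.1 -0.2]
 [ 0.1  0.3]
 [-0.5  0.2]
 [ 0.  -0.3]
 [ 0.2  0.1]
 [ 0.3 -0. ]]
board [ 0.52795369 -0.06403903  1.35072574] 77.39088409972256 
 [[-0.3 -0.4]
 [-0.9  0.2]
 [ 0.6  0.6]
 [ 0.6 -0.5]]
board in jig [-0.0495371   0.00085014]
jig side [ 0.53901758 -0.01631173  1.33976726] 76.76300964147347 
 [[-0.5 -0.1]
 [-0.1 -0.7]
 [ 0.4  0.6]
 [ 0.2  0.3]]
board side [ 0.526692   -0.06082331  1.32780143] 76.0774179935536 
 [[-1.1 -0.4]
 [ 0.   0.7]
 [ 1.4  0.2]
 [-0.3 -0.9]]
post [6.63334768e-01 6.00102084e-04 8.90000000e-02] [ 0.66579156 -0.00182102  0.089     ] pivot [ 0.63479826 -0.05813732  0.051     ]
0.0653025039849132 -0.22776980331784355
0.06428149077320698 -0.27862769273687316
setter [0.539 0.298 0.075]
redtub [0.76  0.071 0.075]
jar [ 0.696 -0.21   0.072]
hammerhead [ 0.544 -0.482  0.02 ]
hammer end [ 0.317 -0.548  0.015]
```

```bash
python3 -m handwheel '[[[2,1.8,0],3.5],[[2,1.8,0],3.5],[[2,1.8,0],3.5],[[2,1.8,0],3.5],[[2,1.8,0],3.5],[[2,1.8,0],3.5],[[2,1.8,0],3.5],[[2,1.8,0],3.5]]' 1
```

```text
clock: 0.95
ee_pos: [0.3494, -0.345, 0.2312]
ee_rot: [[0.757, -0.0, 0.653], [-0.653, 0.0, 0.757], [-0.0, -1.0, 0.0]]
contact_force: [0.4, -0.4, -0.4]
grip_width: -0.0001
```

```bash
python3 -m handwheel '[[[1.85,1.8,-1],3.5],[[1.85,1.8,-1],3.5],[[1.85,1.8,-1],3.5],[[1.85,1.8,-1],3.5],[[1.85,1.8,-1],3.5],[[1.85,1.8,-1],3.5],[[1.85,1.8,-1],3.5],[[1.85,1.8,-1],3.5]]' 1
python3 - <<'E'
from h import *
cv2.imwrite("pics/w1.png",ctrl.read_camera("wrist"));cv2.imwrite("pics/s1.png",ctrl.read_camera("side"))
s=ctrl.state();print(s["ee_pos"],s["ee_rot"])
E
```

```text
clock: 1.75
ee_pos: [0.4974, -0.201, 0.1507]
ee_rot: [[0.975, -0.0, 0.221], [-0.221, 0.0, 0.975], [-0.0, -1.0, 0.0]]
contact_force: [-0.6, 0.1, 0.2]
grip_width: -0.0
[ 0.49746284 -0.19971341  0.14975744] [[ 0.97554988 -0.00199055  0.21976915]
 [-0.21976551  0.00189508  0.97555089]
 [-0.00235837 -0.99999622  0.00141129]]
```

View pics/w1.png

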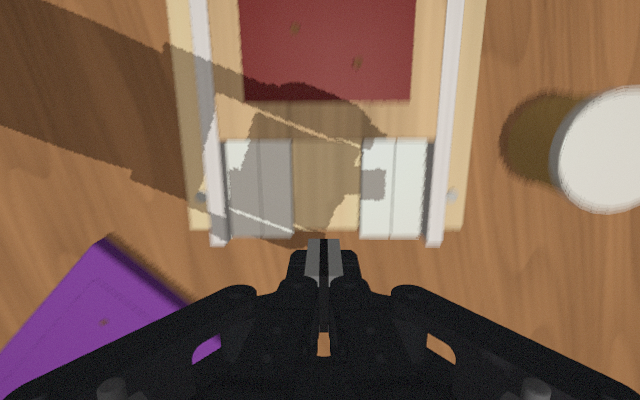

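View pics/s1.png

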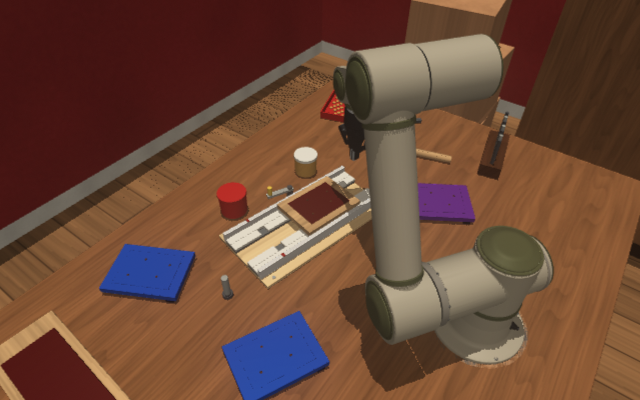

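```bash
cat >> h.py <<'E'
def wray(uv,z,pos,rot):
    i=ctrl.camera_info("wrist");T=np.array(i["tool_from_camera"]);d=np.array([(uv[0]-i['cx'])/i['fx'],(uv[1]-i['cy'])/i['fy'],1])
    R=np.array(rot);c=np.array(pos)+R@T[:3,3];d=R@T[:3,:3]@d
    return c+d*(z-c[2])/d[2]
J=np.array([.5398,-.016,np.radians(77.1)])
def injig(p): return np.r_[R2(J[2]).T@(np.array(p[:2])-J[:2]),p[2]]
E
python3 - <<'E'
from h import *
pos=[.4974,-.200,.150];rot=[[.9755,0,.2198],[-.2198,0,.9755],[0,-1,0]]
for n,uv,z in(("tail L",(222,139),.056),("tail R",(436,139),.056),("fence end L",(218,245),.046),("fence end R",(434,245),.046),("baseL",(190,230),.012),("baseR",(462,230),.012)):
    print(n,injig(wray(uv,z,pos,rot)).round(4))
print("tcp",injig(pos))
E
```

```text
tail L [-0.1456  0.0694  0.056 ]
tail R [-0.1452 -0.0755  0.056 ]
fence end L [-0.2271  0.0813  0.046 ]
fence end R [-0.2266 -0.0843  0.046 ]
baseL [-0.2277  0.1155  0.012 ]
baseR [-0.2271 -0.119   0.012 ]
tcp [-0.18882186  0.00025185  0.15      ]
```

```bash
python3 -m handwheel '[[[0,-0.1,-2],0],[[0,0,-2],0],[[0,0,-2],0],[[0,0,-2],0],[[0,0,-2],0],[[0,0,-1.2],0],[[0,0,-0.8],0],[[0,0,-0.2],0]]'
python3 -m handwheel '[[[0.1,0.44,0],0],[[0.1,0.44,0],0],[[0.1,0.44,0],0],[[0.07,0.29,0],0],[[0.07,0.29,0],0],[[0.07,0.29,0],0],[[0.07,0.29,0],0],[[0,0,0],0]]'
```

```text
clock: 2.65
ee_pos: [0.4965, -0.2031, 0.029]
ee_rot: [[0.975, -0.001, 0.224], [-0.224, 0.0, 0.975], [-0.001, -1.0, 0.0]]
contact_force: [-0.3, 0.0, 0.4]
grip_width: 0.0003
clock: 3.45
ee_pos: [0.5026, -0.1778, 0.0293]
ee_rot: [[0.975, -0.0, 0.223], [-0.223, 0.0, 0.975], [-0.0, -1.0, 0.0]]
contact_force: [-0.2, 0.0, -1.0]
grip_width: -0.0001
```

```bash
python3 -m handwheel '[[[0.07,0.29,0],0],[[0.06,0.24,0],0],[[0.06,0.24,0],0],[[0.06,0.24,0],0],[[0.06,0.24,0],0],[[0.07,0.29,0],0],[[0.07,0.29,0],0],[[0.07,0.29,0],0]]'
python3 -m handwheel '[[[0.07,0.29,0],0],[[0.07,0.29,0],0],[[0.07,0.29,0],0],[[0.07,0.29,0],0],[[0.07,0.29,0],0],[[0.07,0.29,0],0],[[0.07,0.29,0],0],[[0.07,0.29,0],0]]'
python3 - <<'E'
from h import *
cv2.imwrite("pics/s2.png",ctrl.read_camera("side"));cv2.imwrite("pics/w2.png",ctrl.read_camera("wrist"))
s=ctrl.state();print(injig(s["ee_pos"]),s["contact_force"])
E
```

```text
clock: 4.25
ee_pos: [0.5078, -0.1567, 0.0293]
ee_rot: [[0.975, -0.0, 0.224], [-0.224, -0.0, 0.975], [-0.0, -1.0, -0.0]]
contact_force: [-0.5, -2.4, -0.2]
grip_width: 0.0
clock: 5.05
ee_pos: [0.5134, -0.1335, 0.0293]
ee_rot: [[0.975, -0.0, 0.224], [-0.224, -0.0, 0.975], [-0.0, -1.0, -0.0]]
contact_force: [0.1, -1.3, -0.9]
grip_width: 0.0005
[-0.12010053 -0.00046905  0.02930297] [ 0.65708974  0.47977326 -0.60950966]
```

View pics/w2.png

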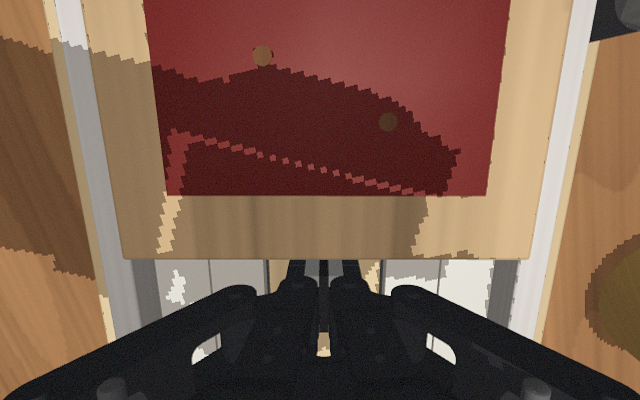

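View pics/s2.png

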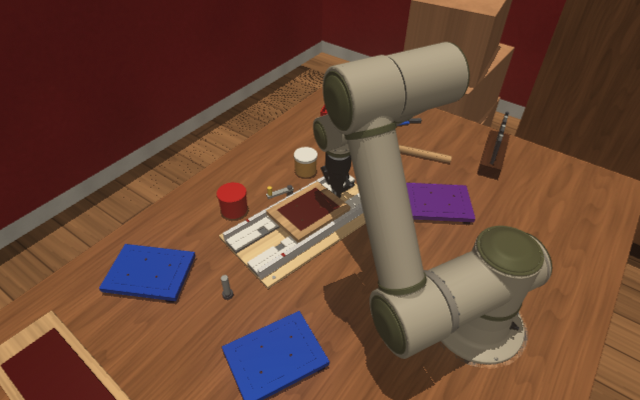

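```bash
python3 -m handwheel '[[[0.07,0.29,0],0],[[0.07,0.29,0],0],[[0.07,0.29,0],0],[[0.07,0.29,0],0],[[0.07,0.29,0],0],[[0.07,0.29,0],0],[[0.07,0.29,0],0],[[0.07,0.29,0],0]]'
python3 -m handwheel '[[[0.07,0.29,0],0],[[0.07,0.29,0],0],[[0.07,0.29,0],0],[[0.07,0.29,0],0],[[0.07,0.29,0],0],[[0.07,0.29,0],0],[[0.07,0.29,0],0],[[0.04,0.2,0],0]]'
python3 - <<'E'
from h import *
s=ctrl.state();print(injig(s["ee_pos"]),s["contact_force"])
E
```

```text
clock: 5.95
ee_pos: [0.519, -0.1103, 0.0293]
ee_rot: [[0.975, 0.0, 0.224], [-0.224, -0.0, 0.975], [0.0, -1.0, -0.0]]
contact_force: [-0.8, -2.4, -1.1]
grip_width: -0.0002
clock: 6.75
ee_pos: [0.5244, -0.0879, 0.0293]
ee_rot: [[0.975, 0.0, 0.224], [-0.224, -0.0, 0.975], [0.0, -1.0, -0.0]]
contact_force: [-0.8, -3.2, 0.4]
grip_width: -0.0001
[-0.07358057 -0.00100534  0.02932618] [-0.81702259 -3.2308811   0.43484656]
```

```bash
python3 -m handwheel '[[[0.05,0.2,0],0],[[0.05,0.2,0],0],[[0.05,0.2,0],0],[[0.05,0.2,0],0],[[0,0,0],0],[[0,0,0],0],[[0,0,0],0],[[0,0,0],0]]'
python3 - <<'E'
from h import *
cv2.imwrite("pics/w3.png",ctrl.read_camera("wrist"))
s=ctrl.state();print(injig(s["ee_pos"]),s["contact_force"])
E
```

```text
clock: 7.55
ee_pos: [0.5262, -0.0801, 0.0292]
ee_rot: [[0.975, -0.0, 0.224], [-0.224, 0.0, 0.975], [-0.0, -1.0, 0.0]]
contact_force: [-0.1, -0.1, 0.1]
grip_width: -0.0006
[-0.06549849 -0.00105589  0.02923049] [-0.38085426  0.04345537 -0.0631465 ]
```

View pics/w3.png

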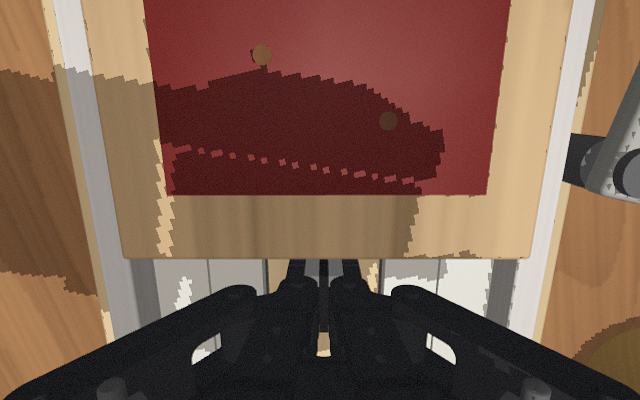

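```bash
python3 -m handwheel '[[[0.05,0.2,0],0],[[0.05,0.2,0],0],[[0,0,0],0],[[0,0,0],0],[[0,0,0],0],[[0,0,0],0],[[0,0,0],0],[[0,0,0],0]]'
python3 - <<'E'
from h import *
cv2.imwrite("pics/w4.png",ctrl.read_camera("wrist"))
s=ctrl.state();print(injig(s["ee_pos"]),s["contact_force"])
E
```

```text
clock: 8.4
ee_pos: [0.5272, -0.0762, 0.0293]
ee_rot: [[0.975, -0.0, 0.224], [-0.224, 0.0, 0.975], [-0.0, -1.0, 0.0]]
contact_force: [-0.7, -0.1, -0.4]
grip_width: -0.0003
[-0.06148523 -0.00119777  0.02928365] [-0.57576319  0.23122351  0.33621896]
```

View pics/w4.png

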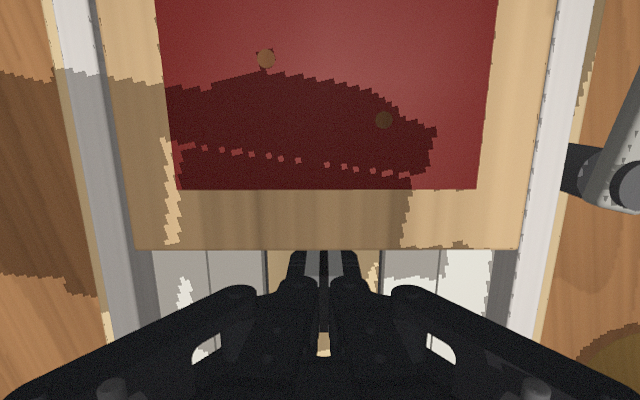

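The board has dropped: its tail edge narrowed from 410 to 388 px, which matches about 8 mm farther from the camera. Backing off and rising now.

```bash
python3 -m handwheel '[[[-0.2,-0.8,0],0],[[-0.2,-0.8,0],0],[[0,0,2],0],[[0,0,2],0],[[0,0,2],0],[[0,0,2],0],[[0,0,2],0],[[0,0,0],0]]'
python3 - <<'E'
from h import *
for n in("side","top","wrist"): cv2.imwrite(f"pics/{n}5.png",ctrl.read_camera(n))
a=cv2.imread("pics/top5.png")[140:270,215:410]
cv2.imwrite("pics/top5c.png",cv2.resize(a,None,fx=4,fy=4,interpolation=cv2.INTER_CUBIC))
a=cv2.imread("pics/side5.png")[140:300,205:405]
cv2.imwrite("pics/side5c.png",cv2.resize(a,None,fx=3.7,fy=3.7,interpolation=cv2.INTER_CUBIC))
s=ctrl.state();print(s["ee_pos"],injig(s["ee_pos"]),s["contact_force"])
E
```

```text
clock: 9.25
ee_pos: [0.5242, -0.0933, 0.1316]
ee_rot: [[0.975, 0.004, 0.224], [-0.224, -0.002, 0.975], [0.005, -1.0, -0.001]]
contact_force: [-0.1, -0.6, -0.8]
grip_width: -0.0002
[ 0.52272805 -0.09239941  0.12829435] [-0.07828249 -0.0004151   0.12829435] [-0.80929067 -0.0774941  -0.50088419]
```

View pics/top5c.png

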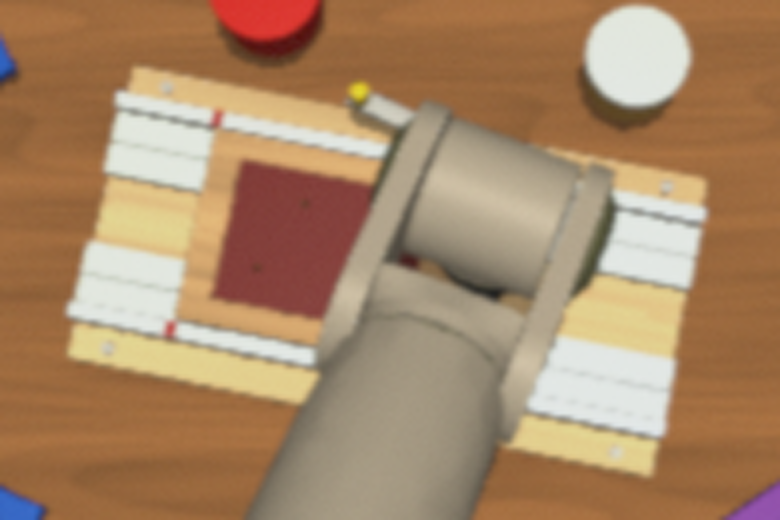

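View pics/side5c.png

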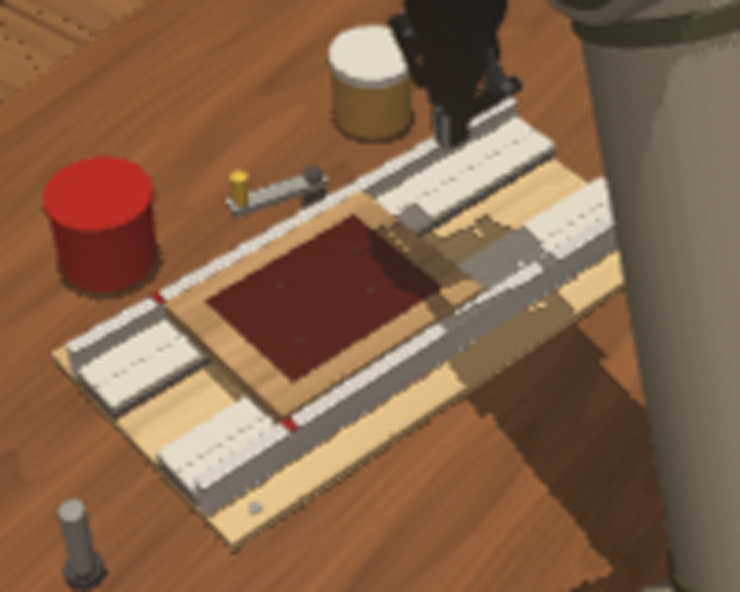

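View pics/wrist5.png

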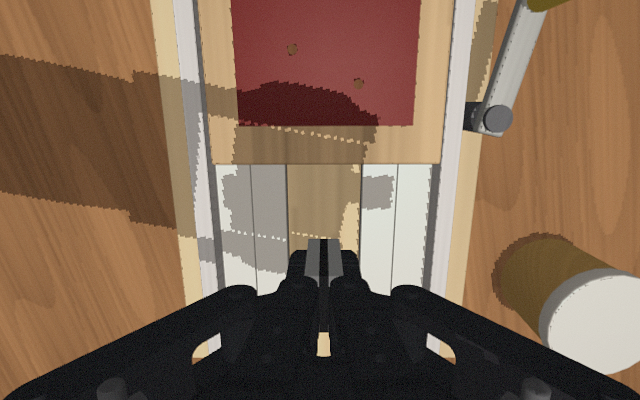

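```bash
python3 -m handwheel '[[[2.15,0.95,0],0],[[2.15,0.95,0],0],[[2.15,0.95,0],0],[[2.15,0.95,0],0],[[2.15,0.95,0],0],[[2.15,0.95,0],0],[[2.15,0.95,0],0],[[2.15,0.95,0],0]]'
python3 -m handwheel '[[[0,0,-0.8],0],[[0,0,-0.8],0],[[0,0,-0.8],0],[[0,0,-0.8],0],[[0,0,-0.8],0],[[0,0,-0.8],0],[[0,0,-0.8],0],[[0,0,-0.6],0]]'
python3 - <<'E'
from h import *
for n in("side","wrist"): cv2.imwrite(f"pics/{n}6.png",ctrl.read_camera(n))
a=cv2.imread("pics/side6.png")[110:260,205:405]
cv2.imwrite("pics/side6c.png",cv2.resize(a,None,fx=3.7,fy=3.7,interpolation=cv2.INTER_CUBIC))
s=ctrl.state();print(s["ee_pos"],injig(s["ee_pos"]),s["contact_force"])
E
```

```text
clock: 10.2
ee_pos: [0.6956, -0.0159, 0.1274]
ee_rot: [[0.975, -0.003, 0.224], [-0.224, 0.0, 0.975], [-0.003, -1.0, -0.0]]
contact_force: [0.3, -0.1, -0.2]
grip_width: 0.0002
clock: 11.0
ee_pos: [0.6951, -0.0162, 0.0665]
ee_rot: [[0.975, -0.001, 0.224], [-0.224, 0.0, 0.975], [-0.0, -1.0, -0.0]]
contact_force: [-0.9, 0.0, -0.3]
grip_width: 0.0001
[ 0.69481385 -0.01613495  0.06618736] [ 0.03447531 -0.15113162  0.06618736] [-0.10884497  0.30398619  0.07540116]
```

View pics/side6c.png

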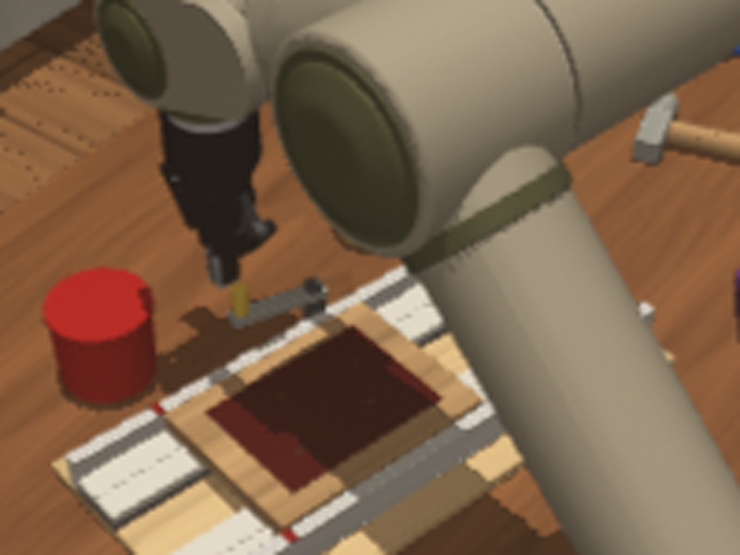

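View pics/wrist6.png

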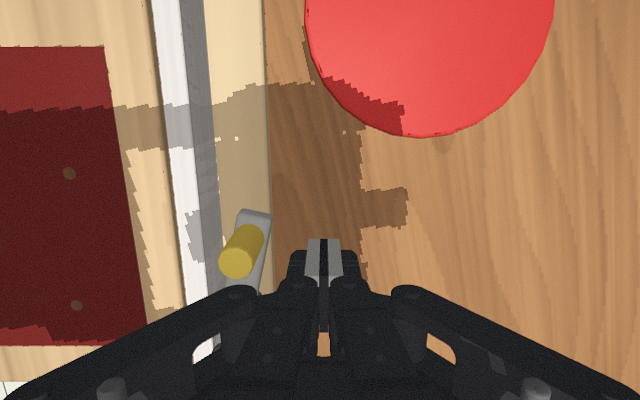

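```bash
python3 - <<'E'
from h import *
s=ctrl.state();P=np.array(s["ee_pos"]);p=wray((237,262),.089,P,s["ee_rot"]);q=injig(p);print("post",p,q)
d=q[:2]-[-.02,-.102];print(np.hypot(*d),np.arctan2(d[1],d[0]))
prev=P[:2]
for th in np.r_[-.25,np.arange(-.1,1.75,.1)]:
    D=.020
    c=np.array([-.02,-.102])+.065*np.array([np.cos(th),np.sin(th)])-D*np.array([-np.sin(th),np.cos(th)])
    w=R2(J[2])@c+J[:2];print(round(th,2),(c*1000).round(1),w.round(4),"delta cm",((w-prev)*100).round(2));prev=w
E
```

```text
post [ 6.64603663e-01 -1.30041391e-04  8.90000000e-02] [ 0.04333185 -0.1181108   0.089     ]
0.0653489193041315 -0.2491032824709036
-0.25 [  38.  -137.5] [ 0.6823 -0.0096] delta cm [-1.25  0.65]
-0.1 [  42.7 -128.4] [ 0.6745 -0.0031] delta cm [-0.78  0.66]
0.0 [  45. -122.] [6.688e-01 6.000e-04] delta cm [-0.57  0.37]
0.1 [  46.7 -115.4] [0.6627 0.0037] delta cm [-0.6   0.31]
0.2 [  47.7 -108.7] [0.6564 0.0062] delta cm [-0.63  0.25]
0.3 [  48.  -101.9] [0.6498 0.008 ] delta cm [-0.65  0.18]
0.4 [ 47.7 -95.1] [0.6431 0.0092] delta cm [-0.67  0.12]
0.5 [ 46.6 -88.4] [0.6364 0.0097] delta cm [-0.68  0.05]
0.6 [ 44.9 -81.8] [0.6296 0.0095] delta cm [-0.68 -0.02]
0.7 [ 42.6 -75.4] [0.6228 0.0087] delta cm [-0.67 -0.09]
0.8 [ 39.6 -69.3] [0.6162 0.0072] delta cm [-0.66 -0.15]
0.9 [ 36.1 -63.5] [0.6098 0.005 ] delta cm [-0.64 -0.22]
1.0 [ 31.9 -58.1] [0.6036 0.0022] delta cm [-0.62 -0.28]
1.1 [ 27.3 -53.1] [ 0.5977 -0.0012] delta cm [-0.59 -0.34]
1.2 [ 22.2 -48.7] [ 0.5922 -0.0052] delta cm [-0.55 -0.4 ]
1.3 [ 16.7 -44.7] [ 0.5871 -0.0097] delta cm [-0.51 -0.45]
1.4 [ 10.8 -41.3] [ 0.5825 -0.0147] delta cm [-0.46 -0.5 ]
1.5 [  4.5 -38.6] [ 0.5784 -0.0202] delta cm [-0.41 -0.54]
1.6 [ -1.9 -36.4] [ 0.5749 -0.026 ] delta cm [-0.35 -0.58]
1.7 [ -8.5 -35. ] [ 0.572  -0.0321] delta cm [-0.29 -0.61]
```

```bash
python3 -m handwheel '[[[-0.62,0.32,0.1],0],[[-0.62,0.33,0],0],[[-0.39,0.33,0],0],[[-0.39,0.33,0],0],[[-0.28,0.18,0],0],[[-0.29,0.19,0],0],[[-0.3,0.16,0],0],[[-0.3,0.15,0],0]]'
python3 -m handwheel '[[[-0.32,0.12,0],0],[[-0.31,0.13,0],0],[[-0.32,0.09,0],0],[[-0.33,0.09,0],0],[[-0.33,0.06,0],0],[[-0.34,0.06,0],0],[[-0.34,0.03,0],0],[[-0.34,0.02,0],0]]'
python3 - <<'E'
from h import *
cv2.imwrite(f"pics/wrist7.png",ctrl.read_camera("wrist"))
s=ctrl.state();print(s["ee_pos"],injig(s["ee_pos"]),s["contact_force"])
E
```

```text
clock: 11.9
ee_pos: [0.6632, 0.0038, 0.0683]
ee_rot: [[0.975, 0.0, 0.224], [-0.224, -0.0, 0.975], [0.0, -1.0, -0.0]]
contact_force: [0.9, -0.7, -0.3]
grip_width: 0.0001
clock: 12.7
ee_pos: [0.6368, 0.0099, 0.0683]
ee_rot: [[0.975, -0.0, 0.224], [-0.224, 0.0, 0.975], [-0.0, -1.0, 0.0]]
contact_force: [1.4, -0.9, 0.4]
grip_width: -0.0001
[0.63636132 0.0099296  0.06827913] [ 0.04683249 -0.08833544  0.06827913] [ 0.94801766 -0.42035215  0.02858052]
```

View pics/wrist7.png

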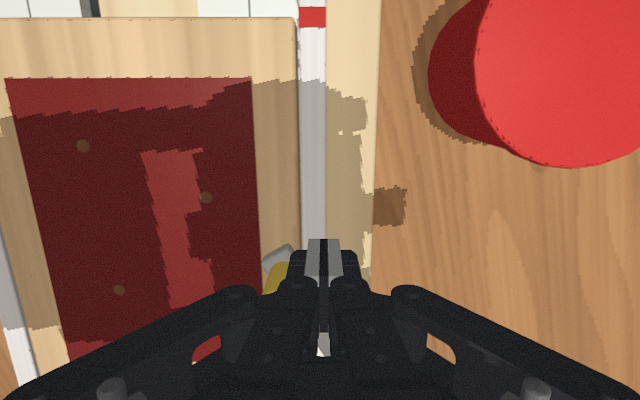

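Post is in contact at (275,280), left of the fingers, and the latch is moving over the board. I continue along the arc.

```bash
python3 -m handwheel '[[[-0.34,-0.01,0],0],[[-0.34,-0.01,0],0],[[-0.33,-0.05,0],0],[[-0.34,-0.04,0],0],[[-0.33,-0.07,0],0],[[-0.33,-0.08,0],0],[[-0.32,-0.11,0],0],[[-0.32,-0.11,0],0]]'
python3 -m handwheel '[[[-0.31,-0.14,0],0],[[-0.31,-0.14,0],0],[[-0.3,-0.17,0],0],[[-0.29,-0.17,0],0],[[-0.27,-0.2,0],0],[[-0.28,-0.2,0],0],[[-0.25,-0.22,0],0],[[-0.26,-0.23,0],0]]'
python3 - <<'E'
from h import *
for n in("side","wrist"): cv2.imwrite(f"pics/{n}8.png",ctrl.read_camera(n))
a=cv2.imread("pics/side8.png")[110:260,205:405]
cv2.imwrite("pics/side8c.png",cv2.resize(a,None,fx=3.7,fy=3.7,interpolation=cv2.INTER_CUBIC))
s=ctrl.state();print(s["ee_pos"],injig(s["ee_pos"]),s["contact_force"])
E
```

```text
clock: 13.55
ee_pos: [0.6104, 0.0046, 0.0684]
ee_rot: [[0.975, 0.0, 0.224], [-0.224, -0.0, 0.975], [0.0, -1.0, -0.0]]
contact_force: [1.7, 0.3, -0.5]
grip_width: 0.0004
clock: 14.35
ee_pos: [0.5876, -0.0099, 0.0683]
ee_rot: [[0.975, -0.0, 0.224], [-0.224, 0.0, 0.975], [-0.0, -1.0, 0.0]]
contact_force: [0.6, 0.7, 0.1]
grip_width: 0.0001
[ 0.58745741 -0.01012306  0.0682571 ] [ 0.01636813 -0.04514257  0.0682571 ] [ 0.45303634 -0.15539727 -0.02425425]
```

View pics/side8c.png

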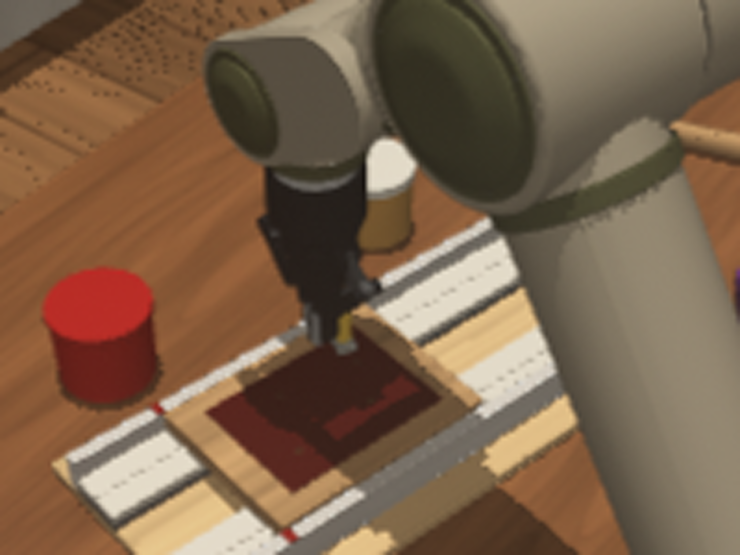

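View pics/wrist8.png

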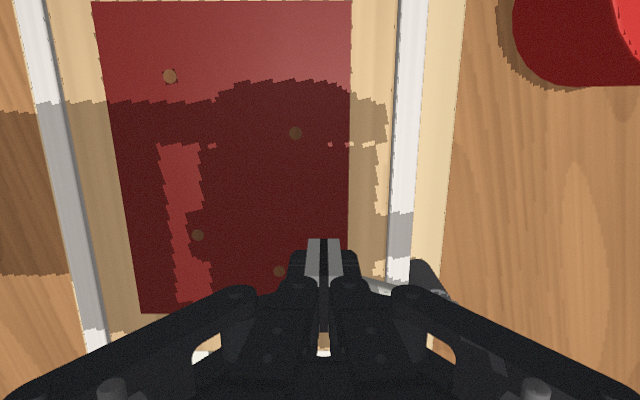

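```bash
python3 -m handwheel '[[[-0.23,-0.25,0],0],[[-0.23,-0.25,0],0],[[-0.2,-0.27,0],0],[[-0.21,-0.27,0],0],[[-0.17,-0.29,0],0],[[-0.17,-0.29,0],0],[[0,0,0],0],[[0,0,0],0]]'
python3 - <<'E'
from h import *
for n in("side","wrist"): cv2.imwrite(f"pics/{n}9.png",ctrl.read_camera(n))
a=cv2.imread("pics/side9.png")[110:260,205:405]
cv2.imwrite("pics/side9c.png",cv2.resize(a,None,fx=3.7,fy=3.7,interpolation=cv2.INTER_CUBIC))
s=ctrl.state();print(s["ee_pos"],injig(s["ee_pos"]),s["contact_force"])
E
```

```text
clock: 15.25
ee_pos: [0.5756, -0.0262, 0.0683]
ee_rot: [[0.975, -0.0, 0.224], [-0.224, -0.0, 0.975], [-0.0, -1.0, -0.0]]
contact_force: [-0.2, -0.2, 0.7]
grip_width: 0.0001
[ 0.57568195 -0.02602883  0.06823669] [-0.00176506 -0.03721527  0.06823669] [ 0.24912394 -0.23082235  0.41978197]
```

View pics/side9c.png

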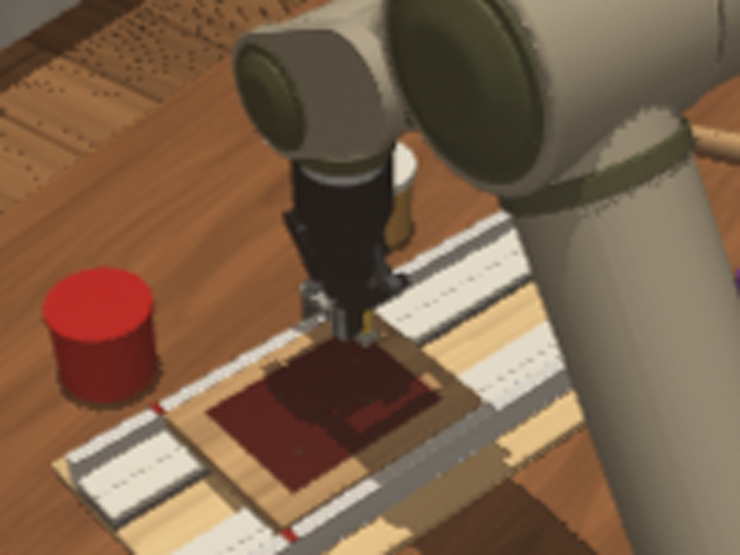

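View pics/wrist9.png

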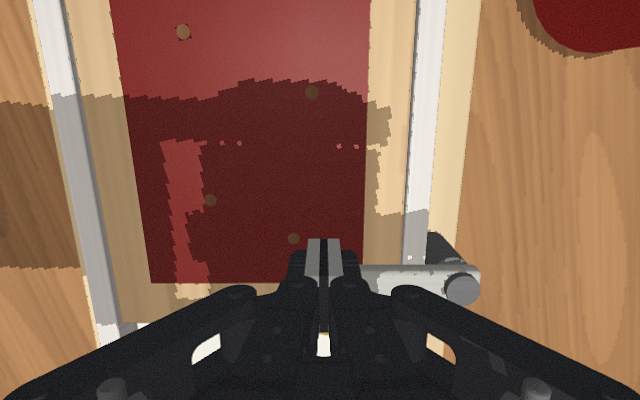

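```bash
python3 -m handwheel '[[[-0.04,-0.2,0],0],[[-0.04,-0.2,0],0],[[0,0,0],0],[[0,0,0],0],[[0,0,0],0],[[0,0,0],0],[[0,0,0],0],[[0,0,0],0]]'; python3 -c "
from h import *
s=ctrl.state();print(injig(s['ee_pos']))"
```

```text
clock: 16.15
ee_pos: [0.5754, -0.0271, 0.0683]
ee_rot: [[0.975, 0.001, 0.223], [-0.223, 0.004, 0.975], [0.0, -1.0, 0.005]]
contact_force: [4.2, 15.8, 0.3]
grip_width: -0.0004
[-0.00292263 -0.03718202  0.06829846]
```

The latch is at its stop: the reaction rises to 16 N and the TCP is blocked. Backing off and rising.

```bash
python3 -m handwheel '[[[0.1,0.5,0],0],[[0.2,0.9,0],0],[[0.2,0.9,0],0],[[0,0,1.5],0],[[0,0,2],0],[[0,0,3],0],[[0,0,3],0],[[0,0,3],0]]'
python3 -m handwheel '[[[-1,-2.5,2],0],[[-1,-4,2],0],[[-1,-4,2],0],[[-1,-4,1],0],[[-1,-4,0],0],[[-1,-4,0],0],[[-1,-4,0],0],[[0,0,0],0]]'
python3 - <<'E'
from h import *
for n in("side","top"): cv2.imwrite(f"pics/{n}10.png",ctrl.read_camera(n))
a=cv2.imread("pics/top10.png")[140:270,215:410]
cv2.imwrite("pics/top10c.png",cv2.resize(a,None,fx=4,fy=4,interpolation=cv2.INTER_CUBIC))
a=cv2.imread("pics/side10.png")[140:300,205:405]
cv2.imwrite("pics/side10c.png",cv2.resize(a,None,fx=3.7,fy=3.7,interpolation=cv2.INTER_CUBIC))
s=ctrl.state();print(s["clock"],s["ee_pos"],s["contact_force"])
E
```

```text
clock: 16.95
ee_pos: [0.5799, -0.0066, 0.1945]
ee_rot: [[0.975, -0.0, 0.224], [-0.224, -0.0, 0.975], [-0.0, -1.0, -0.0]]
contact_force: [0.2, 0.3, 1.1]
grip_width: 0.0
clock: 17.75
ee_pos: [0.5087, -0.2758, 0.2627]
ee_rot: [[0.974, -0.001, 0.228], [-0.228, -0.001, 0.974], [-0.001, -1.0, -0.001]]
contact_force: [0.4, 0.4, 0.0]
grip_width: -0.0003
17.85 [ 0.50987432 -0.27222597  0.26308252] [ 0.05384359  0.27680496 -0.62315731]
```

View pics/top10c.png

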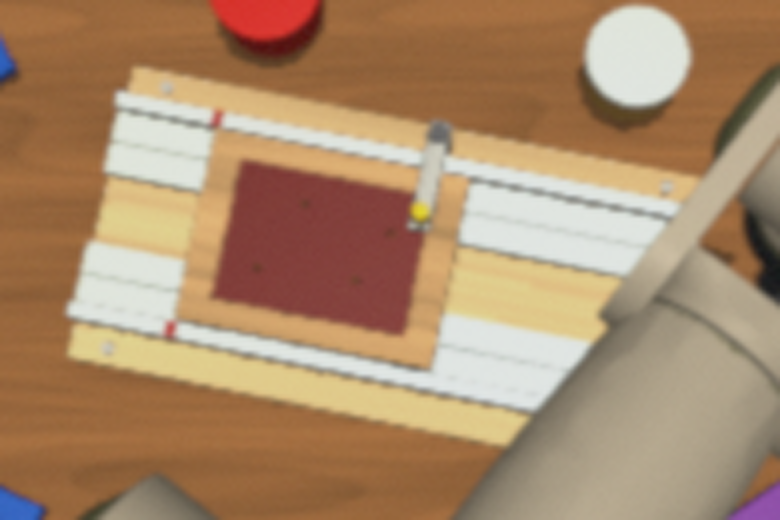

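View pics/side10c.png

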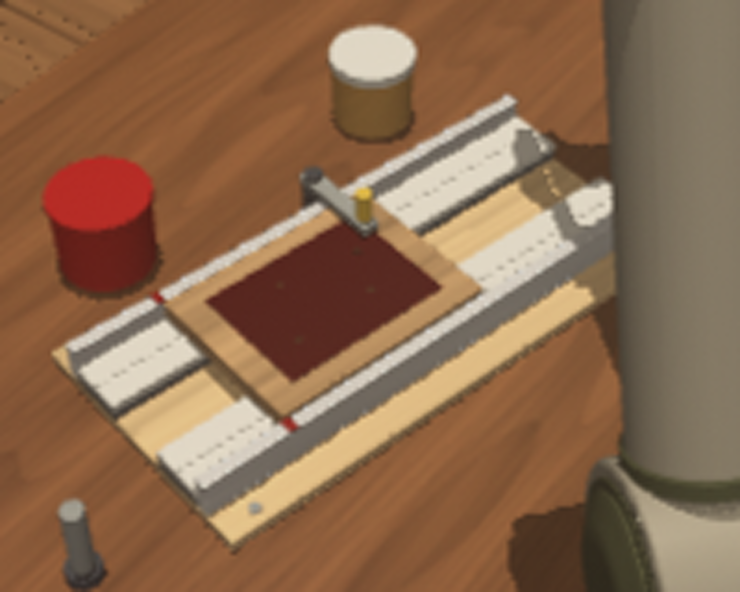

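```bash
python3 - <<'E'
from h import *
tc=lambda l:np.array(l,float)/4+[215-.375,140-.375]
q=injig(ray("top",tc([[420,211]])[0],.089));d=q[:2]-[-.02,-.102];print(np.hypot(*d),np.arctan2(d[1],d[0]))
LD=[[.1,-.075,.048],[.1,.075,.048],[-.1,.075,.048],[-.1,-.075,.048]]
b,r=fit("top",LD,tc([[214,130],[178,318],[432,368],[467,180]]),J);print(injig([b[0],b[1],0]),r.round(1).tolist())
for n,uv,z in(("setter",(206,207),.075),):pass
ctrl.job_done();print(ctrl.state()["clock"])
E
```

```text
0.06521421586456444 1.5571803817912078
[ 0.05011285 -0.00049621  0.        ] [[0.0, -0.2], [-1.1, 0.5], [0.2, 0.4], [0.8, -0.7]]
the job is handed in; nothing more can be done
the job is handed in; nothing more can be done
```

I pushed the board home, swung the latch across it to its stop, moved clear and handed the job in. The clock read 17.85 s at my last reading.

**Board:** I pushed its tail end with the closed fingertips at about 30 mm/s, slower at the end, until it dropped into its notches. The force readings stayed under 4 N. My last top-view fit puts the board at jig x +50.1 mm, y -0.5 mm, with its leading edge level with the red marks. I judged the drop from the board's apparent width in the wrist camera, which narrowed from 410 to 388 px, consistent with about 8 mm.

**Latch:** I pushed the yellow post round its arc until it stopped against about 16 N. In the last top view it measures 1.557 rad.

**Clearance:** The tool ended at about 0.26 m height with no meaningful contact force. The red tub, the jar and the setter show no shift in the last views. I didn't measure the hammer again, but the arm never went near it. No check failed. My position estimates from the different cameras disagreed by at most about 3 mm.

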